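# Close the sweet jar and slide the lane pusher up until the row is held

### The job

Put the loose lid on the open sweet jar so that it sits seated and level, and let go of it. Then slide the pusher along its track until the two jars stand together in a row, lightly held against the spring-loaded pad of the end stop (the pad pressed in about halfway, roughly a centimetre, not squeezed hard), and leave the pusher there. Do not disturb the dish or the dessert cup nearby.

Things in the scene. Friction and masses are not known exactly. Their poses are not given: they have to be found in the camera images.
- lane: Fixed aluminium tray on the counter, 92 mm wide (x), 500 mm long (y), holding the jars in a row. Origin on the counter, on its centre line; its y axis runs along the track from pusher to end stop (tray spans y = -260 to +240 mm). Inner floor 6 mm above the counter; side rails 31 mm high, inner faces 82 mm apart. Its pose varies.
- pusher: Grey pusher that slides along the lane's +y (220 mm of travel, start varies) and stays where left. Origin: foot of its front face on the centre line, 6.5 mm above the counter; axes as the lane's. Front plate 70 mm wide, 51 mm high; behind it a low sled and an upright grip fin. Sliding it takes about 9 N of steady drag, plus 1 to 3 N for each jar it pushes.
- pusher_grip (a point): Point on the pusher's grip fin to take hold of, 65 mm behind (-y) the front face and 70 mm above the counter. The fin is 20 mm thick across the lane (x), 60 mm long along the lane (y), its top 98.5 mm above the counter.
- endstop: End stop at the lane's +y end; origin: foot of its fixed end plate, 236 mm along the lane's y, 6 mm above the counter. It carries a sprung black pad (70 mm wide, 44 mm high) facing the jars. The pad's rest place varies: face 48 to 84 mm before the end plate, NOT reported: feel or see it. It yields up to 20 mm at 0.5 N per mm, from 0 N: the push force then climbs steadily above the drag.
- jar_open: Amber glass jar without lid, holding sweets: outer diameter 76 mm, height 80 mm, wall 3 mm (mouth 70 mm across), about 160 g. Origin: centre of its underside. Stands loose in the lane; it may be either the nearer or the farther of the two jars from the pusher.
- jar_open_rim (a point): Centre of the open jar's mouth, at rim height, 80 mm above the jar's underside.
- jar_shut: The same jar with a lid already fixed on (one piece; jar 76 mm in diameter, knob top 120 mm above its underside), about 200 g. Origin: centre of its underside. Stands loose in the lane.
- lid: Loose black round lid, 60 g, on the counter at the lane's +x side, knob up. Origin: centre of its underside. Plug 64 mm across, 10 mm high (foot tapered to 54 mm); flange 76 mm across (10 to 16 mm above the origin); round knob 26 mm across (16 to 50 mm). Seated, its origin is 10 mm below jar_open_rim, with 3 mm of play all round.
- dish: Bystander: white square dish 120 mm wide with a green cake (62 mm high in all), loose; origin at the centre of its underside.
- dessert: Bystander: clear square dessert cup, 60 mm wide, 80 mm high, loose; origin at the centre of its underside.
Mind the look-alikes: they are no part of the job. Leave any purple or red look-alike of the lid alone.

How it is judged:
By the outcome, as a careful person would: the job done as asked, in the order asked, and still so for the second after the job is handed in, with the robot touching nothing.
It also fails if it takes over 64 s, if anything falls off the work surface, if the arm or the gripper's body presses on something with over 40 N, if the wrist force passes 120 N, or if a joint passes its speed limit or range.

### The arm

A 7-joint arm with a two-finger parallel gripper is mounted at the origin on the work surface. World frame = base frame: x ahead of the robot, y to its left, z up, the work surface at z = 0. Lengths are in mm, angles in rad, forces in N, time in s.
With the tool pointing down it reaches from about 400 to 850 mm from the base axis. Payload 4.4 kg.
Tool frame: the origin (TCP) lies at the very end of the fingers, on their centre line; the grasp point (between the pads) lies 19 mm behind it (arm.hold_point_z is the distance from the TCP to the grasp point, in mm); z points along the fingers, y is the line along which they close (so a half turn about z gives the same grasp; the last joint's range is limited). The gripper opens to 94 mm and grips with 3 to 60 N. Pads are 16 mm wide; open, the fingers measure 119 mm over their backs; the gripper's body (75 mm by 177 mm) begins 78 mm behind the grasp point.
Start: joints at [1.207, 0.628, 0.038, 1.517, -0.027, 0.996, -0.02], TCP at [190.75, -621.396, 205.478] pointing down, gripper open.
Joint ranges: [-3.06, 3.06], [-0.37, 2.12], [-1.25, 1.32], [0.18, 2.47], [-1.1, 4.24], [0.23, 1.98], [-2.94, 2.94]. Speed limits (rad/s): [2.57, 2.57, 3.14, 3.14, 3.14, 3.14, 3.14].

### API

Orientations are given as a rotation vector (axis times angle).
In Python, from station import arm, cams, job_done gives the robot as it stands.
- The arm moves only by the tool apply_moves, never from a script. Its argument "increments" is a list of rows, each a list of 4 numbers: the shift along the world's x, y, z in m, then the turn about the world's z in rad. In form: [[tx, ty, tz, roll], ...]. A call has 1 to 8 rows; each row is the pose to reach, as a shift and turn from the pose commanded when the call began; what a row does not reach only later rows make up. A row lasts 1/8 s, in which the tool goes at most 62.5 mm and 10.7 degrees, less where a joint would pass 70% of its speed; a pose out of reach is approached as far as the arm can. A call with a gripper value outside its range is refused whole. "jaw" is the opening, from 0 (shut) to 1 (fully open), set as the call begins (left out, the last holds). The fingers move at their own pace and stop on an object; "newtons" is the grip in N (left out, the last holds). Time passes only in rows, so rows that repeat a pose let the fingers close. It gives the time, the measured TCP pose, the force, the opening and the grip force at its end, in the units of the state.
- arm.sense(): the state, without advancing time (a new reading comes with each control period).
- cams.get_image(name): name is "scene" or "top" or "wrist"; returns a dict with "frame" (400x640x3 uint8, red, green, blue), "camera_matrix" (3x3 intrinsics, pixels), "dist_coeffs" ([k1, k2, p1, p2, k3] as OpenCV has them; the pictures are not rectified), "rvec" (rotation vector, rad) and "tvec" (3), from world to camera coordinates, as OpenCV has them. Camera axes: x right, y down, z forward; pixel columns grow to the right and rows downward; lengths in mm; the calibration is good to about 2 mm. A picture is of the moment at which its call begins. There is no depth.
- job_done(): hands the job in; it is judged then, once.
The state is a dict: "time": time; "joint_positions": joint angles; "joint_velocities": joint speeds; "tau": joint torques, N m; "position": TCP position; "tcp_rot": TCP orientation; "ft_force": force on the tool from outside, world axes, zero at the start; "moment": the same for the moment, N m; "width": opening from 0.0 (shut) to 1.0 (fully open); "grip_force": force on a finger pad.
Only numpy, scipy, OpenCV 4.12 (cv2) and the standard library are available. Lean on these libraries where they do the work, as an engineer would, in place of code of your own. Each camera call takes 0.05 s, during which the arm holds its last target. There are 200 camera calls.

## Working session

There is one attempt and no reset: what is moved stays moved. The work goes in short steps, Python scripts to look and compute and a tool call to move; the robot and the scene stay as the last step left them, time stands still between calls to the robot, and variables do not carry over. Pictures are saved under pics/ and viewed, at most 12 in all, crops included, and the job is handed in when it is done.

Besides the shell and the picture viewer there is one more tool, called after "Emit:" in YAML: its name, and indented under it one key for each argument. apply_moves: Moves the arm, as the interface text tells. Its arguments: {"type":"object","properties":{"increments":{"type":"array"},"jaw":{"type":"number"},"newtons":{"type":"number"}},"required":["increments"]}

```bash
mkdir -p pics
cat > h.py <<'E'
import numpy as np, cv2
from station import arm, cams, job_done
def save(im,f): cv2.imwrite(f,cv2.cvtColor(im,cv2.COLOR_RGB2BGR))
def ray(c,uv):
    p=cv2.undistortPoints(np.array([[uv]],float),c["camera_matrix"],c["dist_coeffs"])[0,0]
    R=cv2.Rodrigues(np.array(c["rvec"],float))[0];t=np.array(c["tvec"],float).ravel()
    return -R.T@t, R.T@np.array([p[0],p[1],1])
def onz(c,uv,z):
    o,d=ray(c,uv); return o+d*(z-o[2])/d[2]
def proj(c,P):
    return cv2.projectPoints(np.array(P,float).reshape(-1,3),np.array(c["rvec"],float),np.array(c["tvec"],float),np.array(c["camera_matrix"],float),np.array(c["dist_coeffs"],float))[0].reshape(-1,2)
E
python3 - <<'E'
from h import *
import pickle
d={}
for n in("scene","top"):
    c=cams.get_image(n);c={k:np.array(v) for k,v in c.items()};d[n]=c;save(c["frame"],f"pics/{n}0.png");print(n,ray(c,(320,200)))
pickle.dump(d,open("c0.pkl","wb"));print(arm.sense(),arm.hold_point_z)
E
```

```text
scene (array([1214.69721791,  321.56772347,  522.34941663]), array([-0.75848723, -0.36272871, -0.54143899]))
top (array([511.66666119,  18.63169908, 908.18706351]), array([ 0.09047932,  0.00322056, -0.99617   ]))
{'time': 0.1, 'joint_positions': array([ 1.2072252 ,  0.62927207,  0.03847464,  1.51825465, -0.0269763 ,
        0.99631929, -0.01999161]), 'joint_velocities': array([-0.00133128, -0.00249343,  0.00066012, -0.00273446, -0.00014481,
       -0.0011006 , -0.00155703]), 'tau': array([ 2.80022512e-03, -5.50791657e+01,  1.14721153e+00, -1.87116909e+01,
       -5.22371137e-02,  1.91985100e-02,  5.36064351e-05]), 'position': array([ 190.5303473 , -620.814681  ,  204.63897237]), 'tcp_rot': array([-3.10515034e+00, -4.65754520e-01,  4.90418596e-04]), 'ft_force': array([ 0.55203458, -0.56952179, -0.06802109]), 'moment': array([-0.03506434, -0.0424323 , -0.01204895]), 'grip_force': 0.0, 'width': 1.003588784315128} 18.8
```

View pics/scene0.png

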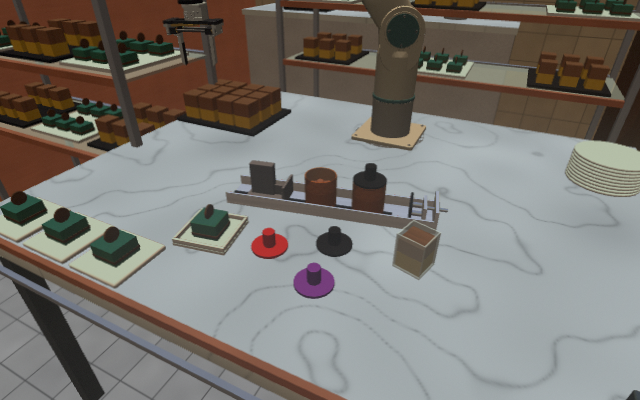

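View pics/top0.png

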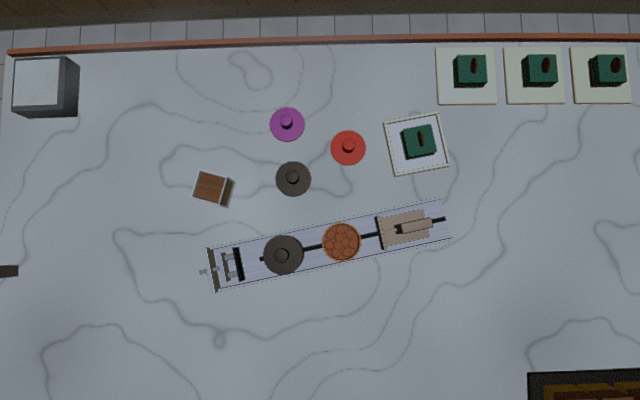

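The top view shows three lids: black at (293,179), red at (348,148) and purple at (287,124). The black one fits the description, being black and beside the lane. The open jar is at (341,241), the shut jar at (284,254), the pusher fin at (412,227) and the pad at (240,263). I'll check this in an enlarged crop.

Run:
```python
from h import *
import pickle
d=pickle.load(open("c0.pkl","rb"));c=d["top"];im=c["frame"]
cr=im[110:300,195:455];save(cv2.resize(cr,None,fx=3,fy=3,interpolation=cv2.INTER_CUBIC),"pics/crop.png")
hsv=cv2.cvtColor(im,cv2.COLOR_RGB2HSV)
dark=(hsv[...,2]<85).astype(np.uint8)
def comp(m,lab,zs,win):
    x0,y0,x1,y1=win;mm=np.zeros_like(m);mm[y0:y1,x0:x1]=m[y0:y1,x0:x1]
    mm=cv2.morphologyEx(mm,cv2.MORPH_OPEN,np.ones((5,5),np.uint8))
    cs,_=cv2.findContours(mm,cv2.RETR_EXTERNAL,cv2.CHAIN_APPROX_NONE);k=max(cs,key=cv2.contourArea)
    e=cv2.fitEllipse(cv2.convexHull(k)) 
    print(lab,np.round(e[0],1),np.round(e[1],1),[np.round(onz(c,e[0],z),1) for z in zs], [round(np.linalg.norm(onz(c,(e[0][0]+e[1][1]/2,e[0][1]),z)-onz(c,(e[0][0]-e[1][1]/2,e[0][1]),z)),1) for z in zs])
comp(dark,"lid",[16],(265,155,320,205))
comp(dark,"shutlid",[92],(258,225,310,285))
comp(((hsv[...,0]<20)&(hsv[...,1]>90)).astype(np.uint8),"open",[86],(315,215,368,268))
```

```text
lid [292.8 178.6] [34.7 35.1] [array([638.8,  77.9,  16. ])] [np.float64(73.8)]
shutlid [282.8 254.5] [39.1 41.6] [array([483.3,  93.4,  92. ])] [np.float64(79.0)]
open [341.1 241.7] [38.2 38.7] [array([505.9, -17.6,  86. ])] [np.float64(73.7)]
```

View pics/crop.png

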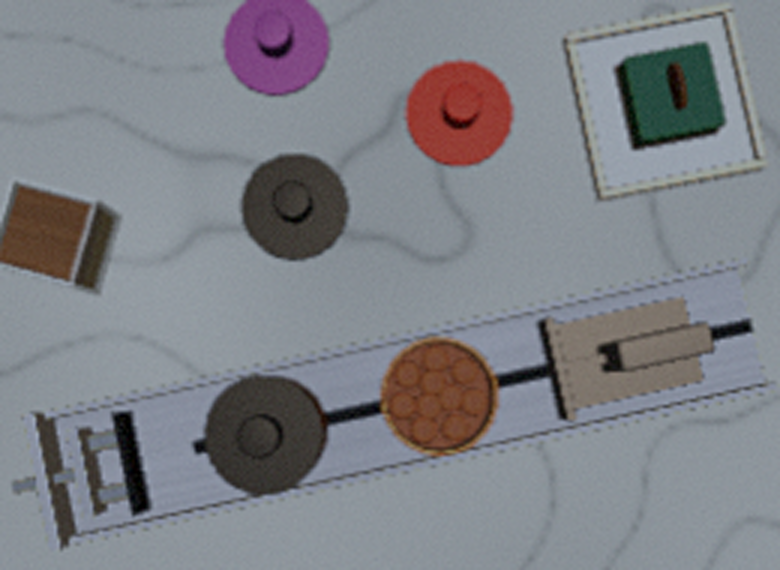

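The crop confirms the black lid, knob up, at crop (294,203). The pusher plate's front edge runs (543,320)–(565,418), the fin top (615,355)–(712,337), and the pad face (130,413)–(148,510).

Run:
```python
from h import *
import pickle
c=pickle.load(open("c0.pkl","rb"))["top"]
f=lambda u,v,z:onz(c,(u/3+195,v/3+110),z)
A=[f(52,416,31),f(735,266,31),f(70,541,31),f(762,385,31)]
for n,p in dict(railU0=A[0],railU1=A[1],railL0=A[2],railL1=A[3]).items():print(n,p.round(1))
for a,b in((A[1],A[0]),(A[3],A[2])):
    q=b-a;print("dir rel +y",np.arctan2(-q[0],q[1]),np.linalg.norm(q))
cen=[(A[1]+A[3])/2,(A[0]+A[2])/2];q=cen[1]-cen[0];u=q/np.linalg.norm(q);n=np.array([u[1],-u[0],0]);print("u",u,"width",(A[0]-A[2])@n,(A[1]-A[3])@n)
def lc(l,p):print(l,p.round(1),"along",round((p-cen[1])@u+240,1),"across",round((p-cen[1])@n,1))
lc("pl1",f(543,320,57.5));lc("pl2",f(563,418,57.5))
lc("finfront",f(613,355,98.5));lc("finrear",f(712,337,98.5))
lc("pad1",f(133,413,50));lc("pad2",f(149,510,50))
lc("open",np.array([505.9,-17.6,86]));lc("shut",np.array([483.3,93.4,92]))
lc("knob",f(293,200,50));lc("shutknob",f(260,436,126));lc("lid",np.array([638.8,77.9,16]))
lc("dessert",f(75,240,40));lc("red",f(460,105,30))
s=arm.sense();R=cv2.Rodrigues(s["tcp_rot"])[0];print(R.round(3))
```

```text
railU0 [494.7 244.   31. ]
railU1 [ 590.  -224.3   31. ]
railL0 [409.9 231.6  31. ]
railL1 [ 508.7 -239.5   31. ]
dir rel +y 0.20064674358611034 477.91698918592834
dir rel +y 0.20673950978395608 481.26774785546655
u [-0.2022979   0.97932403  0.        ] width 85.54803405634561 82.62603006338414
pl1 [554.  -88.9  57.5] along -100.5 across 33.4
pl2 [ 489.4 -100.3   57.5] along -98.6 across -32.0
finfront [ 529.3 -126.9   98.5] along -132.7 across 1.6
finrear [ 539.5 -189.4   98.5] along -196.0 across -1.1
pad1 [496.5 184.4  50. ] along 178.8 across 32.4
pad2 [432.2 173.9  50. ] along 181.5 across -32.7
open [505.9 -17.6  86. ] along -21.0 across 0.8
shut [483.3  93.4  92. ] along 92.3 across 1.1
knob [637.9  75.9  50. ] along 43.9 across 149.0
shutknob [483.   92.4 126. ] along 91.4 across 0.6
lid [638.8  77.9  16. ] along 45.7 across 150.3
dessert [614.6 226.3  40. ] along 195.9 across 156.6
red [705.1 -39.2  30. ] along -82.4 across 191.5
[[ 0.956  0.293 -0.001]
 [ 0.293 -0.956  0.002]
 [-0.    -0.002 -1.   ]]
```

Emit:
apply_moves:
  increments:
    - [0.032,0.05,0,0.105]
    - [0.064,0.1,0,0.21]
    - [0.096,0.15,0,0.315]
    - [0.128,0.2,0,0.42]
    - [0.16,0.25,0,0.525]
    - [0.192,0.3,0,0.63]
    - [0.224,0.35,0,0.735]
    - [0.256,0.4,0,0.84]
  jaw: 0.7
  newtons: 20

```text
time: 1.1
position: [447.4, -219.7, 205.4]
tcp_rot: [-2.644, -1.697, 0.0]
ft_force: [0.9, -0.3, 0.3]
width: 0.707
grip_force: 0.0
```

Emit:
apply_moves:
  increments:
    - [0.032,0.05,0,0.106]
    - [0.064,0.1,0,0.212]
    - [0.096,0.15,0,0.318]
    - [0.128,0.2,0,0.424]
    - [0.16,0.25,0,0.53]
    - [0.1915,0.2985,-0.02,0.637]
    - [0.1915,0.2985,-0.06,0.637]
    - [0.1915,0.2985,-0.08,0.637]

```text
time: 2.1
position: [636.7, 77.7, 122.6]
tcp_rot: [-1.98, -2.436, 0.005]
ft_force: [-0.1, -0.4, -0.7]
width: 0.7
grip_force: 0.0
```

Run:
```python
from h import *
c=cams.get_image("wrist");save(c["frame"],"pics/w1.png")
s=arm.sense();print(s["time"],s["position"],cv2.Rodrigues(s["tcp_rot"])[0].round(3),s["joint_positions"].round(2))
print(proj(c,[[638.3,77,50],[638.8,77.9,16]]))
```

```text
2.15 [635.38656217  76.82173148 120.58390743] [[-0.203  0.979 -0.007]
 [ 0.979  0.203 -0.001]
 [ 0.    -0.007 -1.   ]] [ 0.05  0.73 -0.37  1.61  0.32  0.86 -0.24]
[[319.57962238 207.15016243]
 [320.22009634 196.55080074]]
```

View pics/w1.png

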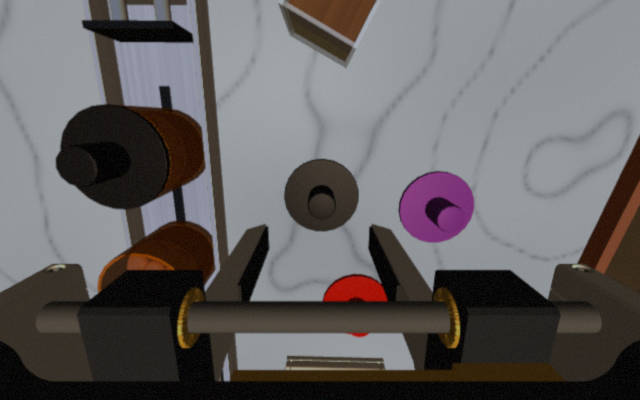

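The wrist view shows the black lid between the fingers, knob top at (321,205) and flange centre at (321,195). Both match the predicted pixels, so I'll descend.

Emit:
apply_moves:
  increments:
    - [0,0,-0.02,0]
    - [0,0,-0.05,0]
    - [0,0,-0.08,0]
    - [0,0,-0.098,0]
    - [0,0,-0.103,0]
    - [0,0,-0.103,0]
    - [0,0,-0.103,0]

```text
time: 3.02
position: [639.1, 77.3, 23.6]
tcp_rot: [1.983, 2.435, 0.002]
ft_force: [-0.5, 0.5, 0.1]
width: 0.701
grip_force: 0.0
```

Emit:
apply_moves:
  increments:
    - [0,0,0,0]
    - [0,0,0,0]
    - [0,0,0,0]
    - [0,0,0,0]
    - [0,0,0,0]
    - [0,0,0,0]
  jaw: 0.0
  newtons: 20

```text
time: 3.78
position: [638.3, 77.1, 22.5]
tcp_rot: [1.984, 2.436, 0.0]
ft_force: [-0.7, -0.7, -0.3]
width: 0.274
grip_force: 20.0
```

Emit:
apply_moves:
  increments:
    - [0,0,0.03,0]
    - [0,0,0.08,0]
    - [0,0,0.13,0]
    - [-0.03,-0.02,0.14,0]
    - [-0.07,-0.05,0.14,0]
    - [-0.11,-0.08,0.14,0]
    - [-0.1325,-0.095,0.14,0]
    - [-0.1325,-0.095,0.14,0]

```text
time: 4.78
position: [504.1, -19.5, 162.6]
tcp_rot: [-1.986, -2.434, 0.003]
ft_force: [1.2, 0.8, -0.7]
width: 0.272
grip_force: 20.0
```

Emit:
apply_moves:
  increments:
    - [0,0,0,0]
    - [0,0,0,0]
    - [0,0,0,0]

```text
time: 5.15
position: [506.4, -17.1, 162.3]
tcp_rot: [-1.982, -2.437, -0.001]
ft_force: [0.1, -0.0, -0.6]
width: 0.274
grip_force: 20.0
```

Run:
```python
from h import *
s=arm.sense();print(s["time"],s["position"],cv2.Rodrigues(s["tcp_rot"])[0].round(3),s["width"])
ims=[]
for n in("wrist","scene"):
    c=cams.get_image(n);im=c["frame"];
    ims.append(im if n=="wrist" else im[120:240,210:450]); 
    t=np.linspace(0,2*np.pi,120)
    for (x,y,z,r) in((505.9,-17.6,86,38),(*s["position"][:2],s["position"][2]-22.5+16,38)):
        p=proj(c,np.c_[x+r*np.cos(t),y+r*np.sin(t),0*t+z])
        print(n,z,np.ptp(p,axis=0).round(1),p.mean(0).round(1), p.min(0).round(1),p.max(0).round(1))
save(np.hstack([ims[0],]),"pics/w2.png");save(cv2.resize(ims[1],None,fx=3,fy=3,interpolation=cv2.INTER_CUBIC),"pics/s2.png")
```

```text
5.15 [506.36984003 -17.09529309 162.3227785 ] [[-0.204  0.979  0.   ]
 [ 0.979  0.204  0.001]
 [ 0.     0.    -1.   ]] 0.27370430499668036
wrist 86 [83.4 80. ] [317.4 204.7] [275.4 163.9] [358.8 243.8]
wrist 155.82277850177664 [111.6 104.3] [318. 233.] [261.8 179.5] [373.4 283.7]
scene 86 [32.7 15.9] [320. 175.] [303.7 167.1] [336.4 183.1]
scene 155.82277850177664 [34.1 14.6] [320.2 147.7] [303.2 140.5] [337.4 155. ]
```

View pics/w2.png

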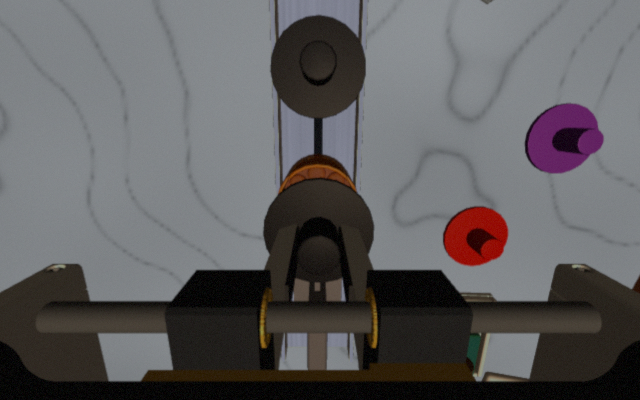

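View pics/s2.png

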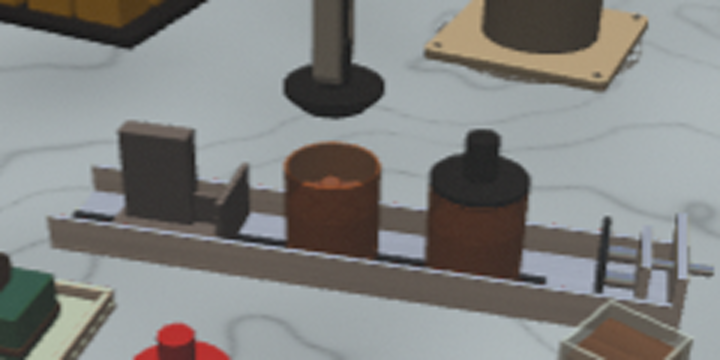

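The scene crop shows the lid level and centred above the open jar: lid at columns 283–385, rim at 285–382. The wrist view agrees, with the lid centre at column 319 and the rim at about 318.5. Lowering with force checks.

Emit:
apply_moves:
  increments:
    - [0,0,-0.015,0]
    - [0,0,-0.03,0]
    - [0,0,-0.042,0]
    - [0,0,-0.048,0]
    - [0,0,-0.05,0]
    - [0,0,-0.052,0]
    - [0,0,-0.054,0]
    - [0,0,-0.056,0]

```text
time: 6.25
position: [505.9, -17.9, 106.6]
tcp_rot: [1.984, 2.436, 0.001]
ft_force: [0.9, -0.3, 0.2]
width: 0.273
grip_force: 20.0
```

Emit:
apply_moves:
  increments:
    - [0,0,-0.001,0]
    - [0,0,-0.002,0]
    - [0,0,-0.003,0]
    - [0,0,-0.004,0]
    - [0,0,-0.005,0]
    - [0,0,-0.006,0]
    - [0,0,-0.007,0]
    - [0,0,-0.007,0]

```text
time: 7.25
position: [505.7, -17.9, 99.4]
tcp_rot: [-1.984, -2.436, 0.0]
ft_force: [0.6, -0.5, -0.6]
width: 0.274
grip_force: 20.0
```

Emit:
apply_moves:
  increments:
    - [0,0,-0.0005,0]
    - [0,0,-0.001,0]
    - [0,0,-0.0015,0]
    - [0,0,-0.0015,0]

```text
time: 7.75
position: [505.8, -17.9, 98.4]
tcp_rot: [1.984, 2.436, -0.0]
ft_force: [-0.9, -0.1, 5.2]
width: 0.275
grip_force: 20.0
```

Emit:
apply_moves:
  increments:
    - [0,0,0,0]
    - [0,0,0,0]
    - [0,0,0,0]
    - [0,0,0,0]
  jaw: 0.6

```text
time: 8.25
position: [505.7, -17.9, 97.9]
tcp_rot: [-1.984, -2.436, 0.0]
ft_force: [0.5, -0.3, 0.7]
width: 0.6
grip_force: 0.0
```

Emit:
apply_moves:
  increments:
    - [0,0,0.01,0]
    - [0,0,0.04,0]
    - [0,0,0.08,0]
    - [0.005,-0.03,0.09,0]
    - [0.016,-0.08,0.09,0]
    - [0.024,-0.12,0.09,0]
    - [0.0285,-0.141,0.09,0]
    - [0.0285,-0.141,0.09,0]

```text
time: 9.25
position: [534.2, -159.7, 188.0]
tcp_rot: [-1.986, -2.434, -0.0]
ft_force: [-0.8, 0.7, -0.2]
width: 0.599
grip_force: 0.0
```

Run:
```python
from h import *
import pickle
s=arm.sense();print(s["time"],s["position"])
c=cams.get_image("scene");a=cv2.resize(c["frame"][140:240,220:450],None,fx=3,fy=3,interpolation=cv2.INTER_CUBIC)
w=cams.get_image("wrist");
b=cv2.resize(w["frame"],(448,280))
b=np.pad(b,((0,0),(0,690-448),(0,0)))
save(np.vstack([a,b]),"pics/s3.png")
print(w["frame"].shape, proj(w,[[534,-160,98.5],[529.3,-126.9,98.5],[539.5,-189.4,98.5]]))
```

```text
9.25 [ 534.16432321 -159.68183698  187.9966229 ]
(400, 640, 3) [[317.137147   203.21912129]
 [319.36158502 168.67395329]
 [316.59366507 232.41833225]]
```

View pics/s3.png

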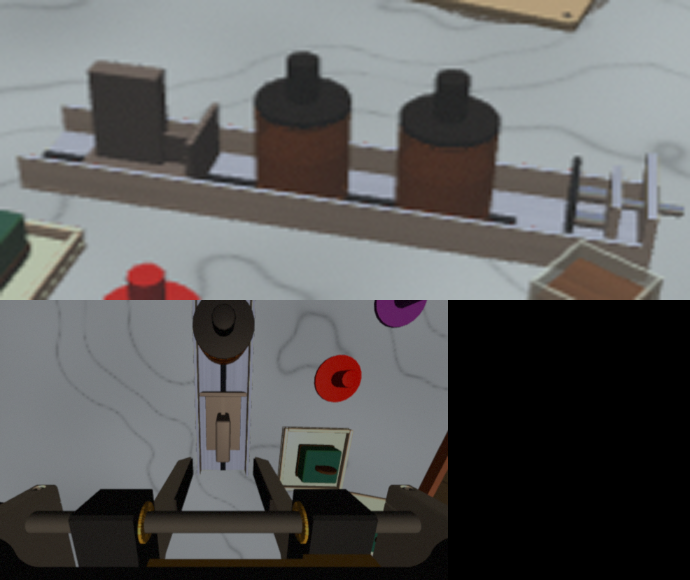

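The lid sits seated and level on the open jar, matching the shut jar beside it. The fin is directly below the gripper, at wrist column 318 as predicted. Next I'll grip the fin.

Emit:
apply_moves:
  increments:
    - [0,0,-0.03,0]
    - [0,0,-0.07,0]
    - [0,0,-0.1,0]
    - [0,0,-0.125,0]
    - [0,0,-0.135,0]
    - [0,0,-0.137,0]
    - [0,0,-0.137,0]

```text
time: 10.22
position: [534.9, -158.4, 51.8]
tcp_rot: [1.982, 2.436, 0.001]
ft_force: [0.2, -0.4, -0.5]
width: 0.598
grip_force: 0.0
```

Emit:
apply_moves:
  increments:
    - [0,0,0,0]
    - [0,0,0,0]
    - [0,0,0,0]
    - [0,0,0,0]
    - [0,0,0,0]
    - [0,0,0,0]
  jaw: 0.0
  newtons: 50

```text
time: 10.98
position: [534.3, -159.0, 51.1]
tcp_rot: [1.984, 2.436, 0.0]
ft_force: [0.2, 0.2, 1.2]
width: 0.212
grip_force: 50.0
```

Emit:
apply_moves:
  increments:
    - [-0.001,0.0049,0,0]
    - [-0.002,0.0098,0,0]
    - [-0.003,0.0147,0,0]
    - [-0.0041,0.0196,0,0]
    - [-0.0051,0.0245,0,0]
    - [-0.0061,0.0294,0,0]
    - [-0.0071,0.0343,0,0]
    - [-0.0081,0.0392,0,0]

```text
time: 11.98
position: [527.1, -123.4, 51.1]
tcp_rot: [1.985, 2.43, -0.003]
ft_force: [2.3, -8.3, -1.6]
width: 0.208
grip_force: 50.0
```

Emit:
apply_moves:
  increments:
    - [-0.001,0.0049,0,0]
    - [-0.002,0.0098,0,0]
    - [-0.003,0.0147,0,0]
    - [-0.0041,0.0196,0,0]
    - [-0.0051,0.0245,0,0]
    - [-0.0061,0.0294,0,0]
    - [-0.0071,0.0343,0,0]
    - [-0.0081,0.0392,0,0]

```text
time: 12.98
position: [519.3, -84.7, 51.1]
tcp_rot: [1.985, 2.429, -0.003]
ft_force: [3.7, -10.3, -1.6]
width: 0.212
grip_force: 50.0
```

Emit:
apply_moves:
  increments:
    - [-0.001,0.0049,0,0]
    - [-0.002,0.0098,0,0]
    - [-0.003,0.0147,0,0]
    - [-0.0041,0.0196,0,0]
    - [-0.0051,0.0245,0,0]
    - [-0.0061,0.0294,0,0]

```text
time: 13.72
position: [513.4, -55.7, 51.1]
tcp_rot: [1.985, 2.429, -0.004]
ft_force: [4.6, -11.0, -0.8]
width: 0.21
grip_force: 50.0
```

Run:
```python
from h import *
s=arm.sense();print(s["time"],s["position"],s["ft_force"],s["moment"])
c=cams.get_image("scene");a=cv2.resize(c["frame"][130:240,220:450],None,fx=3,fy=3,interpolation=cv2.INTER_CUBIC)
save(a,"pics/s4.png")
```

```text
13.725 [513.36159136 -55.73879898  51.12413712] [  4.56586788 -10.95931225  -0.76577428] [-1.66884082 -0.54457644  0.03402912]
```

View pics/s4.png

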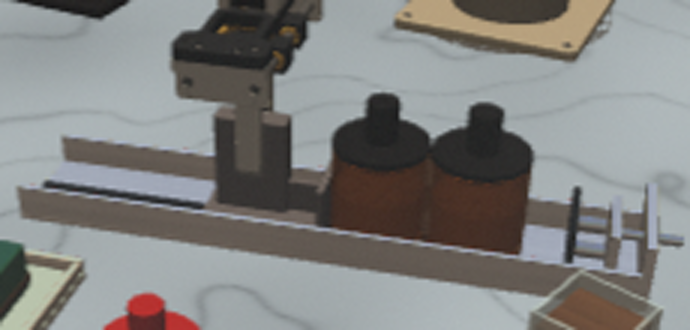

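The jars now stand together and upright in front of the pusher, with the lid still seated, and the pad is not yet touched. I'll go on in smaller steps and watch the force.

Emit:
apply_moves:
  increments:
    - [-0.0005,0.0025,0,0]
    - [-0.001,0.0049,0,0]
    - [-0.0015,0.0073,0,0]
    - [-0.002,0.0098,0,0]

```text
time: 14.28
position: [511.4, -46.0, 51.1]
tcp_rot: [1.985, 2.429, -0.004]
ft_force: [3.5, -10.5, -2.0]
width: 0.212
grip_force: 50.0
```

Emit:
apply_moves:
  increments:
    - [-0.0005,0.0025,0,0]
    - [-0.001,0.0049,0,0]

```text
time: 14.52
position: [510.4, -41.0, 51.2]
tcp_rot: [1.985, 2.429, -0.004]
ft_force: [4.8, -10.9, -1.1]
width: 0.214
grip_force: 50.0
```

Emit:
apply_moves:
  increments:
    - [-0.0005,0.0025,0,0]
    - [-0.001,0.0049,0,0]

```text
time: 14.78
position: [509.4, -36.1, 51.1]
tcp_rot: [1.985, 2.429, -0.004]
ft_force: [5.0, -10.8, -1.0]
width: 0.214
grip_force: 50.0
```

Emit:
apply_moves:
  increments:
    - [-0.0005,0.0025,0,0]
    - [-0.001,0.0049,0,0]

```text
time: 15.02
position: [508.4, -31.2, 51.1]
tcp_rot: [1.985, 2.429, -0.004]
ft_force: [3.9, -10.6, -1.8]
width: 0.209
grip_force: 50.0
```

Run:
```python
from h import *
import pickle
s=arm.sense();print(s["time"],s["position"],s["ft_force"])
c=cams.get_image("top");c={k:np.array(v) for k,v in c.items()};pickle.dump(c,open("c1.pkl","wb"))
a=cv2.resize(c["frame"][205:300,195:375],None,fx=4,fy=4,interpolation=cv2.INTER_CUBIC)
save(a,"pics/t5.png")
```

```text
15.025 [508.38115343 -31.17799234  51.1227858 ] [  3.94334759 -10.57695291  -1.83561655]
```

View pics/t5.png

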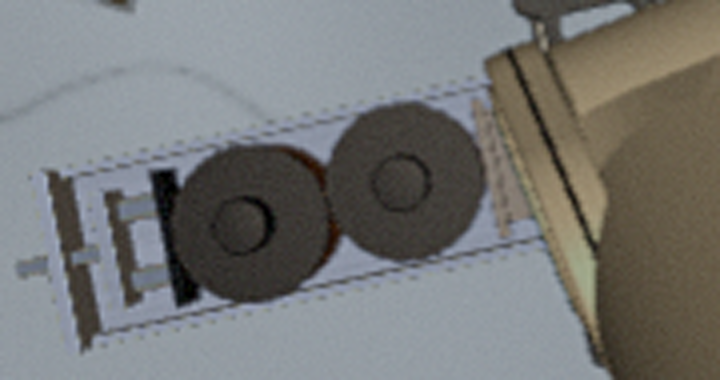

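The top crop shows the pad face at about (185,235) and the leading jar's edge at about (172,222), with the lid overhang and perspective accounting for the overlap. The force has not risen yet, so the pad is just about to be touched.

Emit:
apply_moves:
  increments:
    - [-0.0005,0.0025,0,0]
    - [-0.001,0.0049,0,0]

```text
time: 15.32
position: [507.4, -26.3, 51.1]
tcp_rot: [1.985, 2.429, -0.004]
ft_force: [4.7, -10.8, -1.2]
width: 0.206
grip_force: 50.0
```

Run:
```python
from h import *
import pickle
c=pickle.load(open("c1.pkl","rb"));f=lambda u,v,z:onz(c,(u/4+195,v/4+205),z)
u=np.array([-.2025,.9793,0]);o=(np.array([494.7,244,31])+[409.9,231.6,31])/2
for l,p in dict(shut=f(243,226,126),open=f(402,182,126),pl=(f(472,100,57.5)+f(503,235,57.5))/2,pad=(f(176,170,50)+f(199,295,50))/2,padback=(f(152,173,50)+f(178,305,50))/2).items():print(l,p.round(1),((p-o)@u+240).round(1))
c0=pickle.load(open("c0.pkl","rb"))["top"];g=lambda a,b,z:onz(c0,(a/3+195,b/3+110),z)
p=(g(112,413,50)+g(134,512,50))/2;print("padback0",((p-o)@u+240).round(1))
s=arm.sense();print(s["ft_force"]@u)
```

```text
shut [472.4 139.7 126. ] 139.9
open [491.4  67.1 126. ] 64.9
pl [496.3  29.1  57.5] 26.7
pad [465.7 179.4  50. ] 180.1
padback [462.6 190.8  50. ] 191.9
padback0 192.1
-11.489198858207342
```

Emit:
apply_moves:
  increments:
    - [-0.0004,0.002,0,0]
    - [-0.0006,0.003,0,0]

```text
time: 15.58
position: [506.8, -23.2, 51.1]
tcp_rot: [1.985, 2.429, -0.004]
ft_force: [4.0, -11.4, -0.3]
width: 0.21
grip_force: 50.0
```

Emit:
apply_moves:
  increments:
    - [-0.0004,0.002,0,0]
    - [-0.0006,0.003,0,0]

```text
time: 15.82
position: [506.3, -20.7, 51.1]
tcp_rot: [1.985, 2.428, -0.004]
ft_force: [5.2, -12.3, -0.8]
width: 0.211
grip_force: 50.0
```

Run:
```python
from h import *
import pickle
s=arm.sense();print(s["time"],s["position"],s["ft_force"])
c=cams.get_image("top");c={k:np.array(v) for k,v in c.items()};pickle.dump(c,open("c2.pkl","wb"))
a=cv2.resize(c["frame"][225:300,195:330],None,fx=5,fy=5,interpolation=cv2.INTER_CUBIC)
save(a,"pics/t6.png")
```

```text
15.825 [506.26186065 -20.68965299  51.13954729] [  5.17605062 -12.25339223  -0.82569837]
```

View pics/t6.png

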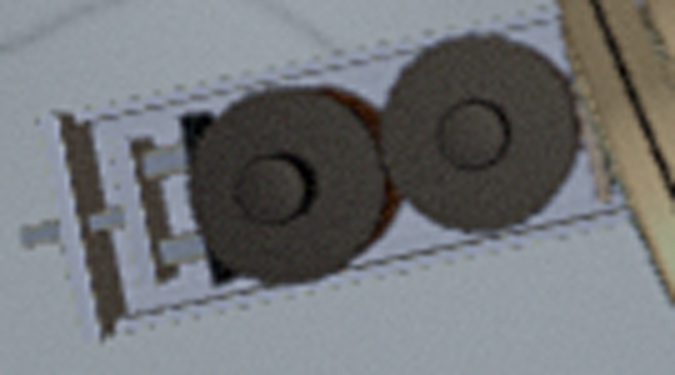

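Run:
```python
from h import *
import pickle
u=np.array([-.2025,.9793,0]);n=np.array([.9793,.2025,0]);o=(np.array([494.7,244,31])+[409.9,231.6,31])/2
c=pickle.load(open("c2.pkl","rb"));f=lambda a,b,z:onz(c,(a/5+195,b/5+225),z)
for l,p in dict(shut=f(272,188,126),open=f(474,134,126),padback=(f(182,120,50)+f(212,282,50))/2,b1=f(182,120,50),b2=f(212,282,50)).items():print(l,p.round(1),((p-o)@u+240).round(1),((p-o)@n).round(1))
# profile of pad along lane, across=+31 at z=50, in each picture
for k in("c0.pkl","c1.pkl","c2.pkl"):
    d=pickle.load(open(k,"rb"));d=d.get("top",d);g=cv2.cvtColor(d["frame"],cv2.COLOR_RGB2GRAY)
    for w in(30,-30):
        al=np.arange(170,205,1.);P=[[*(o+(a-240)*u+w*n)[:2],50] for a in al];q=proj(d,P).astype(np.float32)
        v=cv2.remap(g,q[None,:,0],q[None,:,1],cv2.INTER_LINEAR)[0].astype(float)
        th=(v[-5:].mean()+v.min())/2;dk=np.where(v<th)[0];print(k,w,"dark from",al[dk[0]],"to",al[dk[-1]])
```

```text
shut [470.5 151.4 126. ] 151.7 0.4
open [489.2  77.5 126. ] 75.5 3.7
padback [461.8 194.5  50. ] 195.7 0.5
b1 [494.  200.5  50. ] 195.0 33.3
b2 [429.5 188.5  50. ] 196.3 -32.3
c0.pkl 30 dark from 181.0 to 193.0
c0.pkl -30 dark from 182.0 to 193.0
c1.pkl 30 dark from 170.0 to 193.0
c1.pkl -30 dark from 170.0 to 193.0
c2.pkl 30 dark from 170.0 to 196.0
c2.pkl -30 dark from 170.0 to 196.0
```

Emit:
apply_moves:
  increments:
    - [0,0,0,0]
    - [0,0,0,0]

```text
time: 16.12
position: [506.2, -20.6, 51.1]
tcp_rot: [1.985, 2.429, -0.004]
ft_force: [4.3, -11.3, -0.4]
width: 0.207
grip_force: 50.0
```

Pad back edge (193 → 196 mm) and force rise (about 1.6 N) agree that the pad is pressed in about 3.3 mm. It needs about 6.5 mm more.

Emit:
apply_moves:
  increments:
    - [-0.0003,0.0015,0,0]
    - [-0.0006,0.003,0,0]
    - [-0.0009,0.0045,0,0]

```text
time: 16.5
position: [505.5, -17.1, 51.2]
tcp_rot: [1.986, 2.427, -0.005]
ft_force: [4.3, -14.1, -1.5]
width: 0.209
grip_force: 50.0
```

Emit:
apply_moves:
  increments:
    - [-0.0003,0.0015,0,0]

```text
time: 16.62
position: [505.2, -15.9, 51.1]
tcp_rot: [1.986, 2.427, -0.006]
ft_force: [4.8, -14.9, -1.0]
width: 0.208
grip_force: 50.0
```

```bash
cat > pad.py <<'E'
from h import *
import pickle
u=np.array([-.2025,.9793,0]);n=np.array([.9793,.2025,0]);o=(np.array([494.7,244,31])+[409.9,231.6,31])/2
def edge(d):
    g=cv2.cvtColor(d["frame"],cv2.COLOR_RGB2GRAY);r=[]
    for w in(31,29,27,-27,-29,-31):
        al=np.arange(180,212,.25);q=proj(d,[[*(o+(a-240)*u+w*n)[:2],50] for a in al]).astype(np.float32)
        v=cv2.remap(g,q[None,:,0],q[None,:,1],cv2.INTER_LINEAR)[0].astype(float)
        r.append(al[np.where(v<90)[0][-1]])
    return r
for k in("c0.pkl","c1.pkl","c2.pkl"):
    d=pickle.load(open(k,"rb"));print(edge(d.get("top",d)))
c=cams.get_image("top");c={k:np.array(v) for k,v in c.items()};print("now",edge(c));s=arm.sense();print(s["position"],s["ft_force"]@u)
E
python3 pad.py
```

```text
[np.float64(193.75), np.float64(211.75), np.float64(211.75), np.float64(194.0), np.float64(194.0), np.float64(193.75)]
[np.float64(193.5), np.float64(211.75), np.float64(211.75), np.float64(193.75), np.float64(194.0), np.float64(193.75)]
[np.float64(196.5), np.float64(211.75), np.float64(211.75), np.float64(196.75), np.float64(197.0), np.float64(196.75)]
now [np.float64(201.25), np.float64(211.75), np.float64(211.75), np.float64(201.75), np.float64(201.5), np.float64(201.5)]
[505.19658974 -15.61092946  51.11416771] -15.204889749804233
```

Pad travel is now about 7.6 mm by image and about 8 mm by force, so another 2.2 mm.

Emit:
apply_moves:
  increments:
    - [-0.0002,0.0011,0,0]
    - [-0.0004,0.0022,0,0]
    - [-0.0004,0.0022,0,0]

```text
time: 17.05
position: [504.9, -14.0, 51.1]
tcp_rot: [1.986, 2.427, -0.006]
ft_force: [5.3, -13.8, -2.0]
width: 0.21
grip_force: 50.0
```

```bash
python3 pad.py | tail -2
```

```text
now [np.float64(203.25), np.float64(211.75), np.float64(211.75), np.float64(203.5), np.float64(203.5), np.float64(203.5)]
[504.89835528 -13.93591577  51.13508559] -15.486734741040245
```

Pad travel is about 9.7 mm. Before releasing I'll ease the arm's forward load (it lags the command by about 6 mm) so the pusher doesn't jump.

Emit:
apply_moves:
  increments:
    - [0.0005,-0.0025,0,0]
    - [0.001,-0.005,0,0]
    - [0.001,-0.005,0,0]

```text
time: 17.48
position: [504.9, -14.0, 51.1]
tcp_rot: [1.984, 2.434, -0.001]
ft_force: [3.0, -4.9, -1.2]
width: 0.21
grip_force: 50.0
```

Emit:
apply_moves:
  increments:
    - [0,0,0,0]
    - [0,0,0,0]
    - [0,0,0,0]
    - [0,0,0,0]
    - [0,0,0,0]
  jaw: 0.6

```text
time: 18.1
position: [504.1, -12.4, 51.0]
tcp_rot: [-1.983, -2.436, -0.0]
ft_force: [-0.0, -0.3, -0.3]
width: 0.598
grip_force: 0.0
```

Emit:
apply_moves:
  increments:
    - [0,0,0.01,0]
    - [0,0,0.04,0]
    - [0,0,0.09,0]
    - [0,0,0.14,0]
    - [0.02,-0.05,0.16,0]
    - [0.03,-0.11,0.16,0]
    - [0.04,-0.17,0.16,0]
    - [0.04,-0.2,0.16,0]

```text
time: 19.1
position: [543.9, -216.9, 211.5]
tcp_rot: [1.988, 2.43, -0.001]
ft_force: [-0.5, 0.5, -0.3]
width: 0.598
grip_force: 0.0
```

```bash
python3 pad.py | tail -2
python3 - <<'E'
from h import *
a=cams.get_image("scene")["frame"][130:280,160:450];b=cams.get_image("top")["frame"][110:300,185:475]
save(cv2.resize(np.vstack([a,b]),None,fx=1.75,fy=1.75,interpolation=cv2.INTER_CUBIC),"pics/fin.png")
E
```

```text
now [np.float64(203.25), np.float64(211.75), np.float64(211.75), np.float64(203.5), np.float64(203.5), np.float64(203.5)]
[ 543.11855381 -220.8034709   211.18032501] -3.4254514970962573
```

View pics/fin.png

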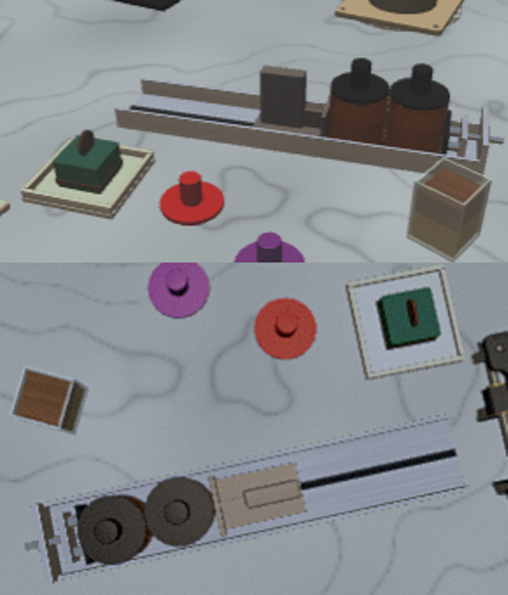

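The final views show both jars lidded and in a row, with the pad still pressed in about 9.7 mm. The pusher stayed where I left it, the arm is clear, and the dish and dessert cup are untouched.

```bash
python3 -c "
from station import job_done
print(job_done())"
```

```text
the job is handed in; nothing more can be done
None
```

The job is handed in: the lid is seated level on the open jar and released, and the pusher holds both jars in a row against the pad, pressed in about 9.7 mm; the dish and dessert cup were not touched, and it took about 19 of the 64 s.

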